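# Load the battery pack into the sonde base plate

## Robot

A 6-joint arm with a two-finger parallel gripper is mounted at the origin on the work surface. World frame = base frame: x ahead of the robot, y to its left, z up, the work surface at z = 0. Lengths are in m, angles in rad, forces in N, time in s.
With the tool pointing down it reaches from about 0.25 to 0.775 m from the base axis. Payload 4 kg.
Tool frame: the origin (TCP) lies on the centre line of the jaws, within the pads' length; the fingertips stand 14 mm ahead of it and the grasp point (between the pads) lies 5 mm behind it (robot.tcp_to_tips is the distance from the TCP to the fingertips, in m); z points along the fingers, y is the line along which they close (so a half turn about z gives the same grasp; the last joint's range is limited). The gripper opens to 94 mm and grips with 3 to 60 N. Pads are 16 mm wide; open, the fingers measure 119 mm over their backs; the gripper's body (75 mm by 177 mm) begins 78 mm behind the grasp point.
Start: joints at [-1.304, 0.087, 1.371, -0, 1.684, -0.103], TCP at [0.199, -0.513, 0.22] pointing down, gripper open.
Joint ranges: [-3.1, 3.1], [-0.76, 2.03], [0.27, 2.55], [-1.08, 4.22], [0.17, 2.65], [-2.57, 2.57]. Speed limits (rad/s): [2.79, 2.79, 3.14, 3.14, 3.14, 3.14].

## Interface

Orientations are given as [roll, pitch, yaw] about the fixed x, y, z axes, in that order (R = Rz(yaw) Ry(pitch) Rx(roll)).
In Python, from bench import robot gives the robot as it stands.
- The arm moves only by the tool carry_out, never from a script. Its argument "increments" is a list of rows, each a list of 3 entries, a list of its own where there are three numbers: the closure in counts, from 0 (fully open) to 255 (shut), then the shift along the tool's x, y, z in mm, then the turn about the tool's z in degrees. In form: [[fingers, [dx, dy, dz], twist], ...]. A call has 1 to 8 rows; each row shifts and turns the commanded pose from where the row before left it, along the tool's axes as they then stand; what a row does not reach is not made up. A row lasts 1/10 s, in which the tool goes at most 50 mm and 8.59 degrees, less where a joint would pass 70% of its speed; a pose out of reach is approached as far as the arm can. A call with a gripper value outside its range is refused whole. The fingers move at their own pace and stop on an object; the grip force is fixed at half the most. Time passes only in rows, so rows that do not move let the fingers close. It gives the time, the measured TCP pose, the force, the opening and the grip force at its end, in the units of the state.
- robot.get_obs(): the state, without advancing time (a new reading comes with each control period).
- robot.snapshot(name): name is "side" or "top" or "wrist"; returns the picture (480x640x3 uint8, blue, green, red); there is no depth.
- robot.get_calibration(name): a dict with "vfov" (degrees; the focal length in pixels is half the picture's height over the tangent of half this angle, whatever the lens; pixels are square), "cx", "cy" (the principal point, pixels), "T" (4x4, takes a point from camera to world coordinates). Camera axes: x right, y down, z forward; pixel columns grow to the right and rows downward; lengths in m; the calibration is good to about 2 mm. A picture is of the moment at which its call begins: read the wrist's pose just before it. get_calibration takes no time and is no camera call; for the wrist camera it gives the pose at the moment of the call.
- robot.close_job(): hands the job in; it is judged then, once.
The state is a dict: "time": time; "joint_positions": joint angles; "qvel": joint speeds; "joint_torque": joint torques, N m; "tool_pos": TCP position; "ee_rot": TCP orientation; "wrist_force": force on the tool from outside, world axes, zero at the start; "wrist_torque": the same for the moment, N m; "width": finger opening in m; "finger_force": force on a finger pad.
Only numpy, scipy, OpenCV 4.12 (cv2) and the standard library are available. Lean on these libraries where they do the work, as an engineer would, in place of code of your own. Each camera call takes 0.05 s, during which the arm holds its last target. There are 200 camera calls.

## Task

Fit the battery to the sonde: untwist the yellow adapter plug from the black battery pack and put it down, not dropped, in the blue parts tray. Then set the pack down at the open end of the translucent sonde base plate, contacts leading and nose between the rails, and push it from behind until it is fully home against the terminal block under the hood. It jams if pushed off-centre, so push along its centre line and never force it; leave the crimp tool, the red grommet and the cleaner can where they are.

Things in the scene. Friction and masses are not known exactly. Their poses are not given: they have to be found in the camera images.
- base_plate: translucent white sonde base plate on a dark steel jig plate, fixed; origin on the counter, x = slide direction (open end to terminal block), z up; spans x -170 to 250, y +-105 mm. Floor of the slide 10 mm above the counter. Open loading end x -170 to -113 mm; two slick lead-in cheeks (40 mm high) narrow from 180 mm apart at x -113 to 160 mm at -65 mm, where the rails begin
- base_mouth (a point): on the slide floor, centre line, where the straight rails begin (base plate x -65, z 10 mm). From here to the stop the rails are 160 mm apart, lined with grippy black rubber strips. Their lips reach inward to 66 mm from the centre line, 47.5 to 51.5 mm above the counter, so the slide is open from above only between y -66 and +66 mm
- base_hood (a point): middle of the hood's near top edge (base plate x 80, z 52.5 mm). The hood bridges the whole width from here to the stop face (40 mm), its underside 47.5 mm above the counter. Beyond the terminal block is a white electronics case up to 42 mm high with an antenna stub to 72 mm
- base_home (a point): on the slide floor, centre line, at the stop face of the white terminal block (base plate x 120, z 10 mm); axes as the base plate. The pack is fully home when its front face touches the stop, the lower edge of that face lying here. 5 N moves it. Pressed straight against the stop with over about 70 N, or wedged with over about 40 N, it counts as forced
- pack: black battery pack, loose, 56 mm along x (back to front), 156 mm along y, 34 mm high, corners rounded 5 mm, 0.34 to 0.53 kg; origin at the centre of its underside, z up. Grip it from above across its 56 mm, at mid-length; 25 to 30 N holds it. It cannot pass under the hood with the plug in, nor with a finger in front of it: the last 60 mm must be pushed
- pack_front (a point): middle of the lower edge of the front (+x) face, 28 mm ahead of the pack's origin. The front has two brass contacts and a white stripe on top; it must lead and meet the stop
- pack_back (a point): middle of the back (-x) face, 17 mm above the underside: push here with closed fingers. Up to 10 mm off to the side it slides; from about 20 mm off it cocks and wedges between the rubber strips. On the open loading end, not yet between the rails, it swings round instead, so set it down with its nose at least 5 mm into the rails
- pack_socket (a point): centre of the bayonet socket's mouth, in the pack's top face, 34 mm above the underside
- plug: yellow adapter plug, 68 mm tall, 0.05 to 0.08 kg, origin at the centre of its lower tip, z up. Spigot 26 mm across and 22 mm long with two lugs (38 mm over both, along y), flange 44 mm across (z 22 to 27 mm), then the grip wing: 60 mm along x, 14 mm thick along y, z 27 to 68 mm. In the socket its origin is 12 mm above the pack's underside. It stands by itself on its tip
- plug_grip (a point): grip point in the wing, 52 mm above the plug's origin, 25 mm above the flange. The plug starts locked, its x axis 49 to 62 degrees clockwise (from above) of the pack's x axis. Turn it anticlockwise until both x axes agree within 8 degrees (a stop comes about 4 degrees further), then pull straight up over 30 mm. It turns easily; pulled while locked it lifts the pack
- nest: grey bench tray 84 x 184 mm, fixed, in which the pack lies at the start (same axes, underside 6 mm above the counter, 4 mm play each side); it keeps the pack from turning. Its corner rims rise to 20 mm above the counter and leave the middle 96 mm of the pack's front and back faces free for fingers
- tray: blue open parts tray, fixed, 150 x 130 x 24 mm (along its x, y, z), walls 4 mm; origin at the centre of its underside
- tray_in (a point): centre of the tray's inner floor, 4 mm above the counter
- crimp_tool: steel crimp tool with red grips, about 200 mm long, lying on the counter; leave alone
- grommet: red rubber grommet, 60 mm across, 18 mm high, lying on the counter; leave alone
- cleaner: blue and white contact cleaner spray can with a red cap, 52 mm across, 155 mm tall, standing on the counter; leave alone
Things that resemble listed ones, but are neither listed nor needed, are in the scene too. Of the things shaped like the pack, the black one is meant. Several things have the shape of the plug; the one meant has the colours described above.

How it is judged:
By the outcome, as a careful person would: the job done as asked, in the order asked, and still so for the second after the job is handed in, with the robot touching nothing.
It also fails if it takes over 72 s, if anything falls off the work surface, if the arm or the gripper's body presses on something with over 40 N, if the wrist force passes 120 N, or if a joint passes its speed limit or range.

## Working session

There is one attempt and no reset: what is moved stays moved. The work goes in short steps, Python scripts to look and compute and a tool call to move; the robot and the scene stay as the last step left them, time stands still between calls to the robot, and variables do not carry over. Pictures are saved under pics/ and viewed, at most 10 in all, crops included, and the job is handed in when it is done.

Besides the shell and the picture viewer there is one more tool, called after "Request:" as name(argument=value, ...), one argument or row to a line, values as JSON. carry_out: Moves the arm, as the interface text tells. Its arguments: {"type":"object","properties":{"increments":{"type":"array","items":{"type":"array"}}},"required":["increments"]}

```bash
mkdir -p pics; ls; python3 - <<'E'
from bench import robot
import cv2,numpy as np
o=robot.get_obs();print({k:np.round(v,3).tolist() for k,v in o.items()}, robot.tcp_to_tips)
for n in("side","top"):
    im=robot.snapshot(n);cv2.imwrite(f"pics/{n}0.png",im);c=robot.get_calibration(n);print(n,c['vfov'],c['cx'],c['cy'],np.round(c['T'],4).tolist(),c.keys())
E
```

```text
pics
{'time': 0.0, 'joint_positions': [-1.304, 0.088, 1.372, -0.0, 1.684, -0.103], 'qvel': [0.0, -0.0, -0.001, -0.0, 0.001, 0.001], 'joint_torque': [0.0, -34.017, -30.243, 0.072, 0.033, -0.0], 'tool_pos': [0.199, -0.512, 0.218], 'ee_rot': [-3.139, -0.0, 0.37], 'wrist_force': [-0.668, -0.199, -0.052], 'wrist_torque': [0.031, -0.043, 0.031], 'finger_force': 0.0, 'width': 0.094} 0.014
side 52.02363438650095 321.9445277557392 235.06690120708686 [[-0.9995, -0.0119, 0.0296, 0.472], [-0.0303, 0.6437, -0.7647, 0.7935], [-0.01, -0.7652, -0.6437, 0.7911], [0.0, 0.0, 0.0, 1.0]] dict_keys(['vfov', 'cx', 'cy', 'T'])
top 52.76460416153821 326.2852467860406 243.5387767013117 [[-0.0118, -0.9981, 0.0601, 0.4241], [-0.9999, 0.0114, -0.0081, -0.0525], [0.0074, -0.0602, -0.9982, 1.1351], [0.0, 0.0, 0.0, 1.0]] dict_keys(['vfov', 'cx', 'cy', 'T'])
```

View pics/top0.png

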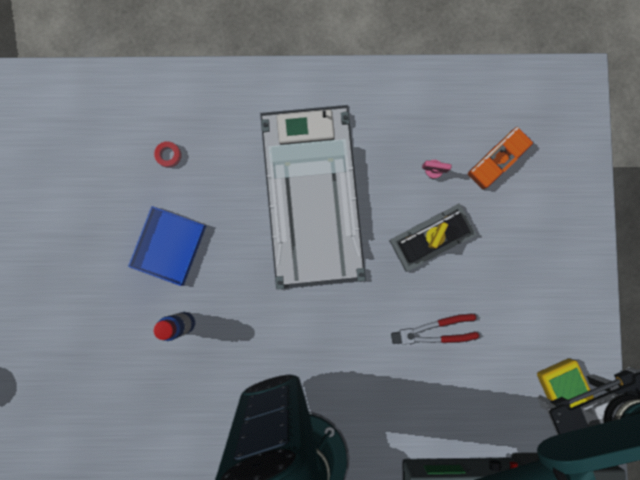

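View pics/side0.png

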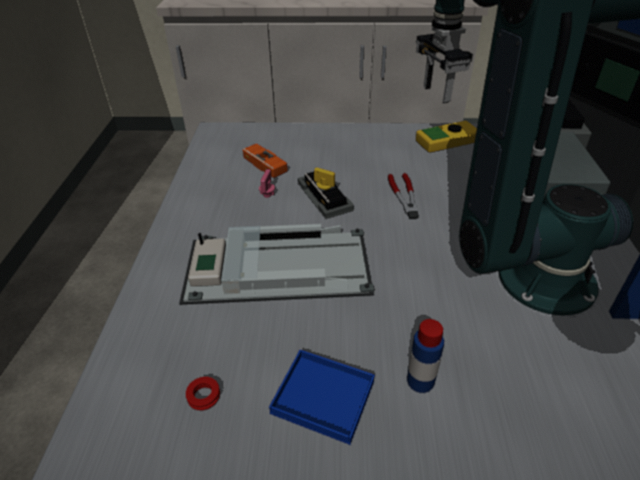

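The top view shows the black pack in its nest at (435,238) with the yellow plug at (437,235). The base plate is at (315,197), open end at the bottom, and the blue tray is at (170,246). The side view agrees. The pink plug and orange pack are decoys.

```bash
cat > h.py <<'E'
from bench import robot
import cv2,numpy as np
def ray(c,uv,h=480):
    f=h/2/np.tan(np.radians(c['vfov']/2));uv=np.atleast_2d(uv).astype(float)
    d=np.c_[(uv[:,0]-c['cx'])/f,(uv[:,1]-c['cy'])/f,np.ones(len(uv))]@c['T'][:3,:3].T
    return c['T'][:3,3],d
def plane(c,uv,z):
    o,d=ray(c,uv);return (o+d*((z-o[2])/d[:,2])[:,None])[:,:2]
def proj(c,p):
    f=240/np.tan(np.radians(c['vfov']/2));q=(np.atleast_2d(p)-c['T'][:3,3])@c['T'][:3,:3]
    return np.c_[c['cx']+f*q[:,0]/q[:,2],c['cy']+f*q[:,1]/q[:,2]]
def mask(im,lo,hi):return cv2.inRange(cv2.cvtColor(im,cv2.COLOR_BGR2HSV),lo,hi)
def blobs(m,amin=30):
    cs,_=cv2.findContours(m,cv2.RETR_EXTERNAL,cv2.CHAIN_APPROX_NONE)
    return sorted([c for c in cs if cv2.contourArea(c)>amin],key=cv2.contourArea)[::-1]
def rect(c,cont,z):
    p=plane(c,cont.reshape(-1,2),z);r=cv2.minAreaRect((p*1000).astype(np.float32))
    return np.round(cv2.boxPoints(r)).tolist(),np.round(r[0],1),np.round(r[1],1),round(r[2],1)
def fitbox(P):
    r=cv2.minAreaRect((np.asarray(P)*1000).astype(np.float32));return [np.round(x,1) for x in r]
E
python3 - <<'E'
from h import *
c=robot.get_calibration("top");im=cv2.imread("pics/top0.png")
print("corners base",np.round(plane(c,[(262,107),(349,105),(369,281),(276,288)],0.005)*1000).tolist())
for n,lo,hi,z in [("yel",(22,120,100),(35,255,255),.06),("blue",(105,120,40),(125,255,255),.024),("black",(0,0,0),(180,255,40),.04)]:
    for b in blobs(mask(im,lo,hi))[:5]: print(n,cv2.boundingRect(b),rect(c,b,z))
b=im[190:290,370:500];cv2.imwrite("pics/c1.png",np.hstack([cv2.resize(im[190:290,380:490],None,fx=3.6,fy=3.6,interpolation=2),cv2.resize(im[95:295,250:380],None,fx=1.8,fy=1.8)]) )
E
```

```text
corners base [[819.0, 87.0], [822.0, -120.0], [403.0, -160.0], [390.0, 56.0]]
yel (538, 360, 52, 40) ([[128.0, -547.0], [162.0, -636.0], [229.0, -610.0], [196.0, -521.0]], array([ 178.6, -578.4]), array([72.4, 94.6]), 20.9)
yel (426, 222, 22, 26) ([[474.0, -299.0], [508.0, -347.0], [541.0, -323.0], [507.0, -275.0]], array([ 507.4, -311.1]), array([40.9, 59. ]), 35.7)
yel (570, 396, 23, 11) ([[124.0, -592.0], [143.0, -642.0], [150.0, -639.0], [132.0, -589.0]], array([ 137.1, -615.2]), array([ 7.9, 53.5]), 20.4)
blue (129, 207, 76, 79) ([[397.0, 269.0], [537.0, 216.0], [583.0, 340.0], [444.0, 393.0]], array([490.2, 304.5]), array([132.6, 149.3]), 69.3)
blue (161, 316, 21, 25) ([[276.0, 300.0], [288.0, 263.0], [338.0, 280.0], [325.0, 317.0]], array([306.9, 289.9]), array([52.3, 39.2]), 18.9)
black (216, 376, 131, 104) ([[-30.0, -99.0], [193.0, -102.0], [197.0, 184.0], [-26.0, 187.0]], array([83.6, 42.7]), array([286. , 223.5]), 89.1)
black (403, 370, 237, 110) ([[-156.0, -282.0], [47.0, -815.0], [209.0, -753.0], [6.0, -220.0]], array([  26.2, -517.7]), array([173.7, 570.3]), 20.8)
black (399, 234, 37, 28) ([[443.0, -247.0], [473.0, -309.0], [518.0, -287.0], [489.0, -226.0]], array([ 480.8, -267.2]), array([50.4, 68.4]), 25.5)
black (439, 214, 31, 34) ([[479.0, -317.0], [513.0, -388.0], [555.0, -367.0], [521.0, -297.0]], array([ 517.2, -342.3]), array([46.7, 78.2]), 25.7)
black (588, 377, 17, 10) ([[158.0, -675.0], [170.0, -680.0], [185.0, -644.0], [172.0, -639.0]], array([ 171.4, -659.7]), array([38.6, 13.1]), 68.3)
```

View pics/c1.png

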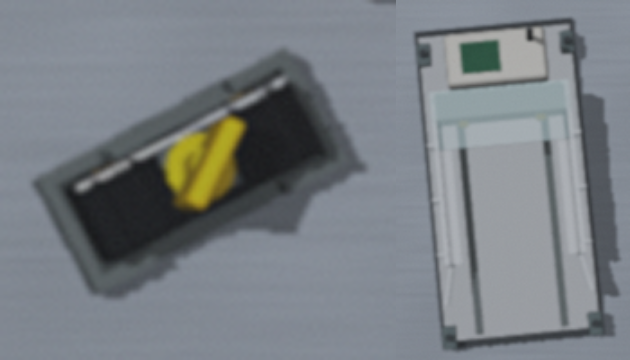

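The enlarged crop shows the white stripe on the pack's upper-left side, so pack x is about 25° and the wing about -30°. I'll move over the pack for a wrist view.

Request:
carry_out(
  increments=[
    [0, [40, -9, -10], 0],
    [0, [40, -9, -10], 0],
    [0, [40, -9, -10], 0],
    [0, [40, -9, -10], 0],
    [0, [40, -9, -10], 0],
    [0, [40, -9, -10], 0],
    [0, [40, -9, -10], 0],
    [0, [40, -9, -10], 0],
  ],
)

```text
time: 0.9
tool_pos: [0.4722, -0.3288, 0.2993]
ee_rot: [-3.141, 0.001, 0.37]
wrist_force: [-0.4, -0.3, 0.1]
width: 0.0938
finger_force: 0.0
```

```bash
python3 - <<'E'
from h import *
o=robot.get_obs();print(np.round(o['tool_pos'],4),np.round(o['ee_rot'],4),o['time'],np.round(o['joint_positions'],3))
c=robot.get_calibration("wrist");im=robot.snapshot("wrist");cv2.imwrite("pics/w1.png",im);np.save("w1.npy",c)
print(c['vfov'],c['cx'],c['cy'],np.round(c['T'],4).tolist())
print(np.round(proj(c,[[.507,-.311,.06],[.49,-.30,.04]])))
for n,lo,hi,z in [("yel",(22,120,60),(35,255,255),.08),("black",(0,0,0),(180,255,40),.04)]:
    for b in blobs(mask(im,lo,hi),300)[:4]: print(n,cv2.boundingRect(b),rect(c,b,z))
E
```

```text
[ 0.4722 -0.3288  0.2993] [-3.1409e+00  6.0000e-04  3.6980e-01] 0.9 [-0.707  0.144  1.151 -0.     1.847  0.494]
60.90009773125728 322.47848825762566 239.0290848675535 [[0.3616, -0.9057, -0.2211, 0.535], [-0.9323, -0.3515, -0.0848, -0.3028], [-0.0009, 0.2369, -0.9715, 0.466], [0.0, 0.0, 0.0, 1.0]]
[[320. 170.]
 [305. 180.]]
yel (290, 148, 55, 51) ([[475.0, -290.0], [479.0, -331.0], [534.0, -326.0], [530.0, -285.0]], array([ 504.7, -308.2]), array([55.2, 41.3]), 4.9)
black (0, 276, 640, 204) ([[3.0, -75.0], [293.0, -821.0], [543.0, -724.0], [252.0, 22.0]], array([ 272.8, -399.6]), array([267.9, 801. ]), 21.2)
black (304, 138, 92, 60) ([[470.0, -307.0], [516.0, -392.0], [562.0, -367.0], [517.0, -282.0]], array([ 516.1, -337.3]), array([52.3, 96.3]), 28.1)
black (240, 152, 57, 52) ([[444.0, -249.0], [465.0, -301.0], [514.0, -281.0], [492.0, -229.0]], array([ 478.6, -264.6]), array([52.4, 56.4]), 22.6)
black (153, 0, 44, 198) ([[417.0, -157.0], [417.0, -163.0], [611.0, -148.0], [610.0, -142.0]], array([ 514. , -152.4]), array([194. ,   6.2]), 4.3)
```

View pics/w1.png

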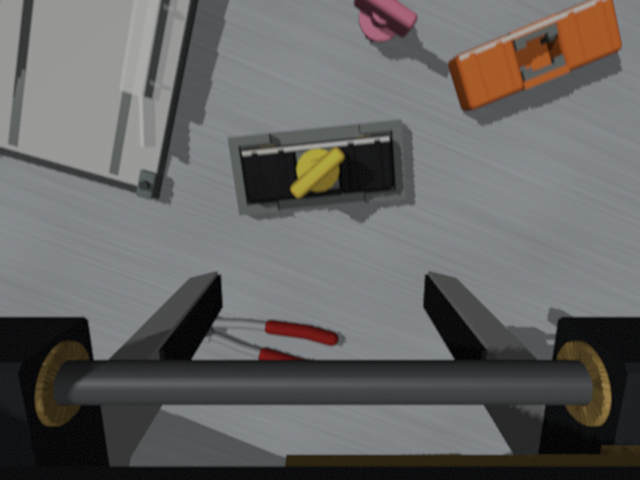

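The wrist view shows the pack in its nest centred at about (318,168), with the plug wing running from (297,190) to (340,155). The crimp tool lies below it, and the base plate's open right corner is at (148,185).

```bash
python3 - <<'E'
from h import *
c=np.load("w1.npy",allow_pickle=True).item();im=cv2.imread("pics/w1.png")
roi=im[120:220,225:410];hsv=cv2.cvtColor(roi,cv2.COLOR_BGR2HSV)
y=cv2.inRange(hsv,(20,100,60),(38,255,255))
v=hsv[...,2][y>0];t,_=cv2.threshold(v,0,255,cv2.THRESH_OTSU);print("otsu",t,np.percentile(v,[5,25,50,75,95]))
w=((y>0)&(hsv[...,2]>t)).astype(np.uint8)*255
for nm,m,z in (("wing",w,.086),("dim",y&~w,.045)):
    for b in blobs(m,40)[:3]:print(nm,rect(c,b+np.array([225,120]),z))
k=cv2.morphologyEx(cv2.inRange(hsv,(0,0,0),(180,255,48))|y,cv2.MORPH_CLOSE,np.ones((9,9)))
for b in blobs(k,500)[:2]:print("pack",cv2.boundingRect(b),rect(c,b+np.array([225,120]),.04))
# nest outline: grey darker than table, low sat ; stripe
s=cv2.inRange(hsv,(0,0,185),(180,60,255))
pts=cv2.findNonZero(s)
if pts is not None: print("stripe",len(pts),rect(c,pts+np.array([225,120]),.04))
cv2.imwrite("pics/c2.png",cv2.resize(np.hstack([roi,cv2.cvtColor(k,8)]),None,fx=2.1,fy=4))
cv2.imwrite("pics/c2.png",cv2.resize(roi,None,fx=4,fy=4,interpolation=cv2.INTER_CUBIC))
E
```

```text
otsu 137.0 [ 89. 122. 160. 170. 172.]
wing ([[478.0, -300.0], [528.0, -326.0], [540.0, -303.0], [490.0, -277.0]], array([ 508.8, -301.2]), array([26.1, 56.9]), 62.8)
dim ([[465.0, -298.0], [508.0, -346.0], [536.0, -321.0], [493.0, -273.0]], array([ 500.8, -309.7]), array([37.2, 64.5]), 41.8)
pack (14, 12, 157, 76) ([[439.0, -255.0], [509.0, -395.0], [567.0, -366.0], [497.0, -226.0]], array([ 503.1, -310.3]), array([ 65.2, 156.7]), 26.7)
```

View pics/c2.png

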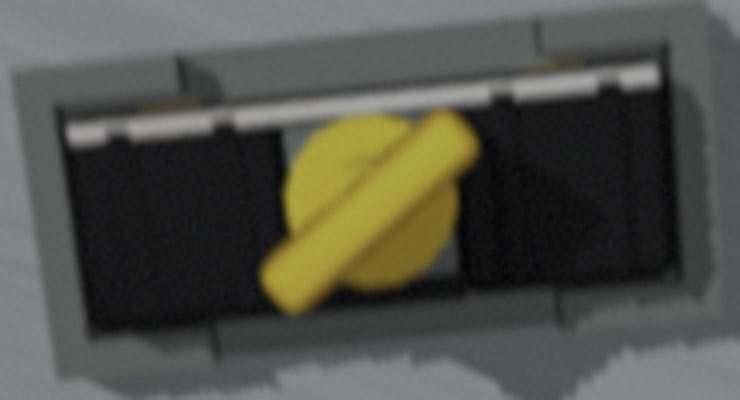

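```bash
python3 - <<'E'
from h import *
c=np.load("w1.npy",allow_pickle=True).item()
q=lambda a:np.array(a)/4.+[225,120]
P=plane(c,q([(66,122),(660,63),(680,272),(92,330)]),.04)*1000
print("pack",np.round(P).tolist(),P.mean(0),[np.hypot(*(P[i]-P[i-1])) for i in range(4)])
a=P[0]-P[1];b=P[3]-P[2];print(np.degrees(np.arctan2(-a[0],a[1])),np.degrees(np.arctan2(-b[0],b[1])))
W=plane(c,q([(462,127),(275,290)]),.086)*1000;d=W[0]-W[1];print("wing",W,W.mean(0),np.hypot(*d),np.degrees(np.arctan2(d[1],d[0])))
print("flange",plane(c,q([(372,202)]),.045)*1000)
n=plane(c,q([(14,72),(705,5),(742,300),(58,378)]),.020)*1000;print("nest",n.round(),n.mean(0))
# base from top image & wrist corner
print("base corner wrist",plane(c,[(155,197)],.006)*1000)
E
```

```text
pack [[495.0, -229.0], [563.0, -365.0], [516.0, -391.0], [447.0, -253.0]] [ 505.24266213 -309.33507709] [np.float64(53.610866619554805), np.float64(151.60526921667403), np.float64(53.28237662308952), np.float64(154.60862243712825)]
26.720138851639913 26.855733910976305
wing [[ 530.75183425 -321.65503056]
 [ 480.4904047  -294.82893619]] [ 505.62111947 -308.24198337] 56.972367337023805 -28.090232937543945
flange [[ 504.62655009 -309.25158796]]
nest [[ 500. -209.]
 [ 582. -373.]
 [ 515. -414.]
 [ 426. -246.]] [ 505.88151181 -310.28789631]
base corner wrist [[ 407.419307   -148.52732919]]
```

Request:
carry_out(
  increments=[
    [0, [0, 0, 20], 8.2],
    [0, [0, 0, 20], 8.2],
    [0, [0, 0, 20], 8.2],
    [0, [0, 0, 20], 8.2],
    [0, [0, 0, 20], 8.2],
    [0, [0, 0, 20], 8.2],
    [0, [10, -16.5, 10], 0],
    [0, [10, -16.5, 10], 0],
  ],
)

```text
time: 1.75
tool_pos: [0.5037, -0.3101, 0.1578]
ee_rot: [-3.141, 0.002, -0.49]
wrist_force: [-0.1, -0.1, 0.1]
width: 0.0938
finger_force: 0.0
```

Request:
carry_out(
  increments=[
    [0, [0, 0, 0], 0],
  ],
)

```text
time: 1.85
tool_pos: [0.5042, -0.3086, 0.1566]
ee_rot: [-3.14, 0.005, -0.487]
wrist_force: [0.2, -0.1, -0.3]
width: 0.0938
finger_force: 0.0
```

Request:
carry_out(
  increments=[
    [0, [1, 0, 26], 0],
    [0, [0, 0, 26], 0],
    [0, [0, 0, 25], 0],
    [0, [0, 0, 14], 0],
    [255, [0, 0, 0], 0],
    [255, [0, 0, 0], 0],
    [255, [0, 0, 0], 0],
    [255, [0, 0, 0], 0],
  ],
)

```text
time: 2.65
tool_pos: [0.506, -0.3115, 0.0703]
ee_rot: [3.141, -0.003, -0.489]
wrist_force: [0.4, 0.2, 1.0]
width: 0.0656
finger_force: 0.0
```

Request:
carry_out(
  increments=[
    [255, [0, 0, 0], 0],
    [255, [0, 0, 0], 0],
    [255, [0, 0, 0], 0],
    [255, [0, 0, 0], 0],
  ],
)

```text
time: 3.05
tool_pos: [0.5052, -0.3108, 0.0685]
ee_rot: [3.141, -0.0, -0.489]
wrist_force: [0.2, -0.7, -0.9]
width: 0.0332
finger_force: 0.0
```

Request:
carry_out(
  increments=[
    [255, [0, 0, 0], 0],
    [255, [0, 0, 0], 0],
    [255, [0, 0, 0], 0],
    [255, [0, 0, 0], 0],
    [255, [0, 0, 0], 0],
  ],
)

```text
time: 3.55
tool_pos: [0.5052, -0.3108, 0.0685]
ee_rot: [3.142, 0.0, -0.489]
wrist_force: [0.6, 0.2, 0.4]
width: 0.0136
finger_force: 30.0
```

Request:
carry_out(
  increments=[
    [255, [0, 0, 0], -7.8],
    [255, [0, 0, 0], -7.8],
    [255, [0, 0, 0], -7.8],
    [255, [0, 0, 0], -7.8],
    [255, [0, 0, 0], -7.8],
    [255, [0, 0, 0], -7.8],
    [255, [0, 0, 0], -7.8],
    [255, [0, 0, 0], 0],
  ],
)

```text
time: 4.35
tool_pos: [0.5051, -0.3108, 0.0684]
ee_rot: [-3.142, 0.0, 0.464]
wrist_force: [-0.0, -0.2, -0.2]
width: 0.0141
finger_force: 30.0
```

```bash
python3 - <<'E'
from h import *
o=robot.get_obs();print({k:np.round(o[k],3).tolist() for k in('tool_pos','ee_rot','wrist_force','wrist_torque','width')})
E
```

```text
{'tool_pos': [0.505, -0.311, 0.068], 'ee_rot': [-3.142, 0.0, 0.464], 'wrist_force': [-0.032, -0.218, -0.234], 'wrist_torque': [-0.022, -0.016, -0.005], 'width': 0.014}
```

Request:
carry_out(
  increments=[
    [255, [0, 0, -3], 0],
    [255, [0, 0, -4], 0],
    [255, [0, 0, -6], 0],
    [255, [0, 0, -8], 0],
    [255, [0, 0, -8], 0],
    [255, [0, 0, -10], 0],
    [255, [0, 0, 0], 0],
  ],
)

```text
time: 5.05
tool_pos: [0.5063, -0.3116, 0.1101]
ee_rot: [3.138, -0.002, 0.464]
wrist_force: [0.7, 0.2, 0.8]
width: 0.0139
finger_force: 30.0
```

```bash
python3 - <<'E'
from h import *
c=robot.get_calibration("wrist");im=robot.snapshot("wrist");cv2.imwrite("pics/w2.png",im);print(np.round(proj(c,[[.505,-.31,.04]])))
E
```

```text
[[322. 257.]]
```

View pics/w2.png

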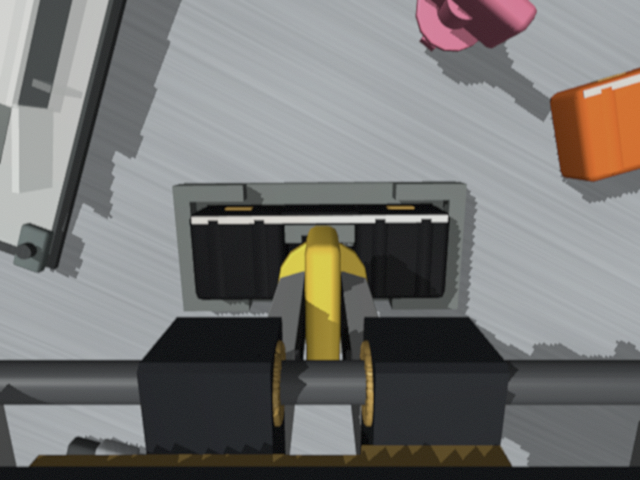

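The plug is out and held, with the plug wing at (322,290). The pack stayed flat in its nest: its top corners are at (192,215), (448,217), (445,296) and (196,298). Next I'll carry the plug to the tray.

Request:
carry_out(
  increments=[
    [255, [0, 0, -30], 0],
    [255, [0, 0, -30], 0],
    [255, [10, -20, -30], 0],
    [255, [17, -36, 0], 0],
    [255, [17, -36, 0], 0],
    [255, [17, -36, 0], 0],
    [255, [17, -36, 0], 0],
    [255, [17, -36, 0], 0],
  ],
)

```text
time: 5.9
tool_pos: [0.5001, -0.0878, 0.1971]
ee_rot: [-3.141, 0.0, 0.464]
wrist_force: [-0.0, 0.4, -0.3]
width: 0.0138
finger_force: 30.0
```

Request:
carry_out(
  increments=[
    [255, [17, -36, 0], 0],
    [255, [17, -36, 0], 0],
    [255, [17, -36, 0], 0],
    [255, [17, -36, 0], 0],
    [255, [17, -36, 0], 0],
    [255, [17, -36, 0], 0],
    [255, [17, -36, 0], 0],
    [255, [17, -36, 0], 0],
  ],
)

```text
time: 6.7
tool_pos: [0.4928, 0.2306, 0.1971]
ee_rot: [3.141, 0.001, 0.464]
wrist_force: [-0.7, -0.4, 0.5]
width: 0.0137
finger_force: 30.0
```

```bash
python3 - <<'E'
from h import *
o=robot.get_obs();print(np.round(o['tool_pos'],4),np.round(o['ee_rot'],3),o['width'],o['time'])
c=robot.get_calibration("wrist");im=robot.snapshot("wrist");cv2.imwrite("pics/w3.png",im)
for b in blobs(mask(im,(105,120,30),(125,255,255)),400)[:3]: print(cv2.boundingRect(b),rect(c,b,.024))
c=robot.get_calibration("top");im=robot.snapshot("top");cv2.imwrite("pics/top1.png",im)
for b in blobs(mask(im,(105,120,30),(125,255,255)),100)[:3]: print(cv2.boundingRect(b),rect(c,b,.024))
E
```

```text
[0.4928 0.2306 0.1971] [3.141e+00 1.000e-03 4.640e-01] 0.013714729937320716 6.7
(123, 58, 236, 236) ([[398.0, 274.0], [538.0, 221.0], [584.0, 342.0], [444.0, 395.0]], array([490.9, 308. ]), array([129.3, 149.4]), 69.4)
(160, 233, 42, 53) ([[396.0, 269.0], [517.0, 224.0], [543.0, 296.0], [423.0, 340.0]], array([469.8, 282.2]), array([ 76.5, 128.8]), 69.6)
(167, 214, 18, 17) ([[519.0, 284.0], [535.0, 260.0], [571.0, 284.0], [555.0, 308.0]], array([544.7, 284.2]), array([43.2, 28.5]), 33.6)
```

Request:
carry_out(
  increments=[
    [255, [16, -34.5, 0], 0],
    [255, [16, -34.5, 0], 0],
    [255, [0, 0, 35], 0],
    [255, [0, 0, 35], 0],
    [255, [0, 0, 35], 0],
    [255, [0, 0, 20], 0],
    [255, [0, 0, 12], 0],
    [255, [0, 0, 0], 0],
  ],
)

```text
time: 7.6
tool_pos: [0.4899, 0.3037, 0.0583]
ee_rot: [3.141, 0.005, 0.463]
wrist_force: [0.2, 0.1, -0.5]
width: 0.0137
finger_force: 30.0
```

Request:
carry_out(
  increments=[
    [255, [0, 0, 0], 0],
    [255, [0, 0, 0], 0],
  ],
)

```text
time: 7.8
tool_pos: [0.4924, 0.3054, 0.0625]
ee_rot: [3.141, -0.004, 0.464]
wrist_force: [0.2, 0.0, -0.1]
width: 0.0135
finger_force: 30.0
```

Request:
carry_out(
  increments=[
    [255, [0, 0, 2], 0],
    [255, [0, 0, 2], 0],
    [255, [0, 0, 2], 0],
    [255, [0, 0, 0], 0],
    [255, [0, 0, 0], 0],
  ],
)

```text
time: 8.3
tool_pos: [0.491, 0.305, 0.0544]
ee_rot: [3.142, 0.0, 0.464]
wrist_force: [0.7, 0.8, -0.2]
width: 0.0133
finger_force: 30.0
```

Request:
carry_out(
  increments=[
    [255, [0, 0, 1], 0],
    [255, [0, 0, 0], 0],
  ],
)

```text
time: 8.5
tool_pos: [0.4911, 0.305, 0.0544]
ee_rot: [3.141, -0.0, 0.464]
wrist_force: [-2.2, -0.5, 5.1]
width: 0.0135
finger_force: 30.0
```

Request:
carry_out(
  increments=[
    [255, [0, 0, 1], 0],
    [255, [0, 0, 0], 0],
  ],
)

```text
time: 8.7
tool_pos: [0.4911, 0.3051, 0.0544]
ee_rot: [3.141, -0.001, 0.464]
wrist_force: [-3.9, -1.9, 9.2]
width: 0.0139
finger_force: 30.0
```

Request:
carry_out(
  increments=[
    [255, [0, 0, -1.5], 0],
    [255, [0, 0, 0], 0],
    [0, [0, 0, 0], 0],
    [0, [0, 0, 0], 0],
    [0, [0, 0, 0], 0],
    [0, [0, 0, 0], 0],
    [0, [0, 0, 0], 0],
    [0, [0, 0, -5], 0],
  ],
)

```text
time: 9.5
tool_pos: [0.4905, 0.3047, 0.0581]
ee_rot: [3.142, 0.002, 0.464]
wrist_force: [0.6, 0.9, -0.7]
width: 0.0586
finger_force: 0.0
```

Request:
carry_out(
  increments=[
    [0, [0, 0, -15], 0],
    [0, [0, 0, -40], 0],
    [0, [0, 0, -45], 0],
    [0, [0, 0, -45], 0],
    [0, [-15, 32, 0], -8],
    [0, [-15, 32, 0], -8],
    [0, [0, 0, 0], -8],
    [0, [0, 0, 0], 0],
  ],
)

```text
time: 10.3
tool_pos: [0.4982, 0.2342, 0.2058]
ee_rot: [3.14, -0.002, 0.881]
wrist_force: [-0.6, -0.3, 0.3]
width: 0.094
finger_force: 0.0
```

```bash
python3 - <<'E'
from h import *
o=robot.get_obs();print(np.round(o['tool_pos'],4),np.round(o['ee_rot'],3),o['width'],o['time'])
c=robot.get_calibration("wrist");im=robot.snapshot("wrist");cv2.imwrite("pics/w4.png",im)
np.save("w4.npy",c)
T=[[.491,.305,.072]];print(proj(c,T).round())
B=blobs(mask(im,(22,120,60),(35,255,255)))
for b in B[:3]:print(cv2.boundingRect(b))
E
```

```text
[0.4982 0.2342 0.2058] [ 3.14e+00 -2.00e-03  8.81e-01] 0.09401565785665514 10.3
[[255. 167.]]
(233, 126, 54, 78)
```

View pics/w4.png

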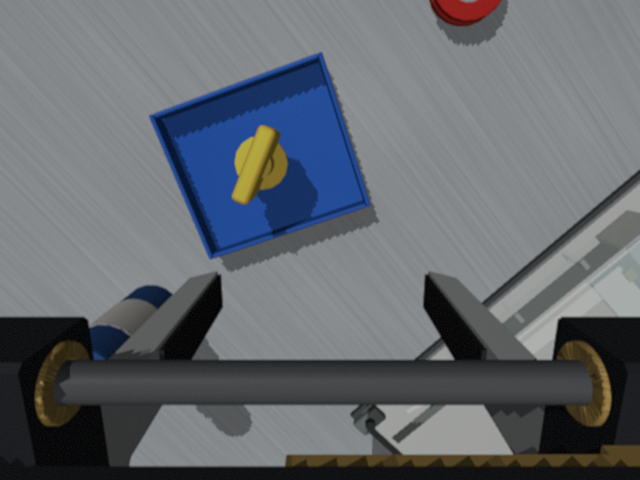

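The plug is standing in the tray at (258,165), and the can and grommet are untouched. Next I'll go over the base plate to look at it, turning toward the pack's yaw on the way.

Request:
carry_out(
  increments=[
    [0, [0, 0, -20], -7.4],
    [0, [0, 0, -20], -7.4],
    [0, [0, 0, -20], -7.4],
    [0, [0, 0, -20], -7.4],
    [0, [0, 0, -14], -7.4],
    [0, [0, 0, 0], -7.5],
  ],
)

```text
time: 10.95
tool_pos: [0.4984, 0.236, 0.3015]
ee_rot: [3.136, -0.002, 1.663]
wrist_force: [0.2, -0.9, 0.1]
width: 0.0942
finger_force: 0.0
```

Request:
carry_out(
  increments=[
    [0, [-42.4, 5.3, 0], 0],
    [0, [-42.4, 5.3, 0], 0],
    [0, [-42.4, 5.3, 0], 0],
    [0, [-42.4, 5.3, 0], 0],
    [0, [-42.4, 5.3, 0], 0],
    [0, [-42.4, 5.3, 0], 0],
    [0, [-42.4, 5.3, 0], 0],
    [0, [-42.4, 5.3, 0], 0],
  ],
)

```text
time: 11.75
tool_pos: [0.5705, -0.1001, 0.2986]
ee_rot: [3.141, 0.0, 1.658]
wrist_force: [0.4, 0.3, 0.2]
width: 0.0942
finger_force: 0.0
```

Request:
carry_out(
  increments=[
    [0, [0, 0, 0], 0],
    [0, [0, 0, 0], 0],
  ],
)

```text
time: 11.95
tool_pos: [0.5703, -0.0993, 0.2979]
ee_rot: [-3.141, -0.001, 1.657]
wrist_force: [-0.4, 0.1, -0.3]
width: 0.094
finger_force: 0.0
```

```bash
python3 - <<'E'
from h import *
o=robot.get_obs();print(np.round(o['tool_pos'],4),np.round(o['ee_rot'],3),o['width'],o['time'])
c=robot.get_calibration("wrist");im=robot.snapshot("wrist");cv2.imwrite("pics/w5.png",im)
np.save("w5.npy",c)
E
```

```text
[ 0.5703 -0.0993  0.2979] [-3.141e+00 -1.000e-03  1.657e+00] 0.09400996061178926 11.95
```

View pics/w5.png

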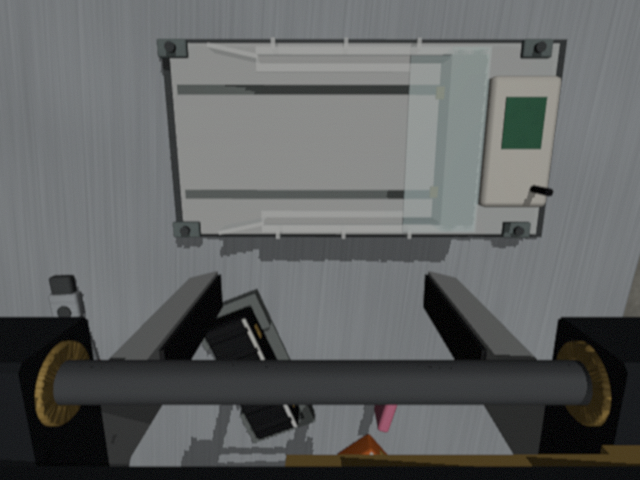

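The whole base plate is visible. Its outer corners are at (157,40), (566,41), (541,237) and (177,236), and two dark floor strips run at rows ~90 and ~193. The hood's near edge is at column ~408.

```bash
python3 - <<'E'
from h import *
c=np.load("w5.npy",allow_pickle=True).item();g=cv2.imread("pics/w5.png",0).astype(float)
def dark(r0,r1,cols):
    out=[]
    for u in cols:
        col=g[r0:r1,u];w=np.clip(col.max()*.8-col,0,None);out.append((u,r0+(w*np.arange(r1-r0)).sum()/w.sum()))
    return out
def line(px,z):
    p=plane(c,px,z)*1000;vx,vy,x,y=cv2.fitLine(p.astype(np.float32),cv2.DIST_HUBER,0,.01,.01).ravel();s=np.sign(vx)
    print("yaw",round(np.degrees(np.arctan2(s*vy,s*vx)),2),"pt",round(x,1),round(y,1));return np.array([x,y]),np.array([vx,vy])*s
print(g[78:104:2,240].astype(int),g[182:206:2,240].astype(int),g[30:56:2,220].astype(int),g[222:252:2,300].astype(int))
cols=range(195,395,5)
A=line(dark(78,104,cols),.010);B=line(dark(182,206,cols),.010)
T=line(dark(34,48,range(195,520,5)),.003)
n=np.array([-A[1][1],A[1][0]]);ya=A[0]@n;yb=B[0]@n
print("strip offsets",ya,yb,(ya+yb)/2)
C=plane(c,[(157,40),(566,41),(541,237),(177,236)],.004)*1000;print(C.round(1),"centre",C.mean(0),"off",C@n,"len",C@A[1])
print("mid",plane(c,[(257,55),(262,222),(411,90),(404,195)],.05)*1000)
E
```

```text
[138 140 140 110  57  81  85  83 109 138 138 138 138] [138 139 138 135  96  86  84  84 103 136 138 138] [112 114 114 114  96  55  77 138 152 150 132 121 131] [134 138 154 156 155 141  70  49  75  77  76  75  75  76  75]
yaw 4.87 pt 520.2 18.5
yaw 4.81 pt 535.2 -91.0
yaw 4.93 pt 559.4 71.0
strip offsets -25.755825 -136.14261 -80.94922
[[ 383.6   55.8]
 [ 806.8   91.5]
 [ 825.3 -116.9]
 [ 404.8 -152.1]] centre [605.12838188 -30.44538949] off [  23.06415508   22.65684495 -186.57154889 -185.94751255] len [386.93515129 811.6931492  812.38232094 390.43045269]
mid [[ 495.29271812   42.31243528]
 [ 508.22688255 -117.42502927]
 [ 644.09811632   23.89926268]
 [ 650.85202164  -76.97030132]]
```

Request:
carry_out(
  increments=[
    [0, [0, 0, 20], -7.3],
    [0, [0, 0, 20], -7.3],
    [0, [0, 0, 20], -7.2],
    [0, [-31.6, -30.5, 10], 0],
    [0, [-31.6, -30.5, 10], 0],
    [0, [-31.6, -30.5, 10], 0],
    [0, [-31.6, -30.5, 10], 0],
    [0, [-31.6, -30.5, 10], 0],
  ],
)

```text
time: 12.8
tool_pos: [0.5059, -0.3084, 0.1885]
ee_rot: [3.141, 0.001, 2.043]
wrist_force: [0.6, 0.5, 0.8]
width: 0.094
finger_force: 0.0
```

Request:
carry_out(
  increments=[
    [0, [0, 0, 0], 0],
    [0, [0, 0, 0], 0],
    [0, [0, 0, 0], 0],
  ],
)

```text
time: 13.1
tool_pos: [0.5066, -0.3072, 0.1889]
ee_rot: [3.14, 0.001, 2.042]
wrist_force: [-0.2, 0.2, 0.2]
width: 0.0938
finger_force: 0.0
```

```bash
python3 - <<'E'
from h import *
o=robot.get_obs();print(np.round(o['tool_pos'],4),np.round(o['ee_rot'],3),o['width'],o['time'])
c=robot.get_calibration("wrist");im=robot.snapshot("wrist");cv2.imwrite("pics/w6.png",im)
np.save("w6.npy",c);print(proj(c,[[.505,-.309,.04]]).round())
E
```

```text
[ 0.5066 -0.3072  0.1889] [3.140e+00 1.000e-03 2.042e+00] 0.09375480460077855 13.1
[[320. 232.]]
```

View pics/w6.png

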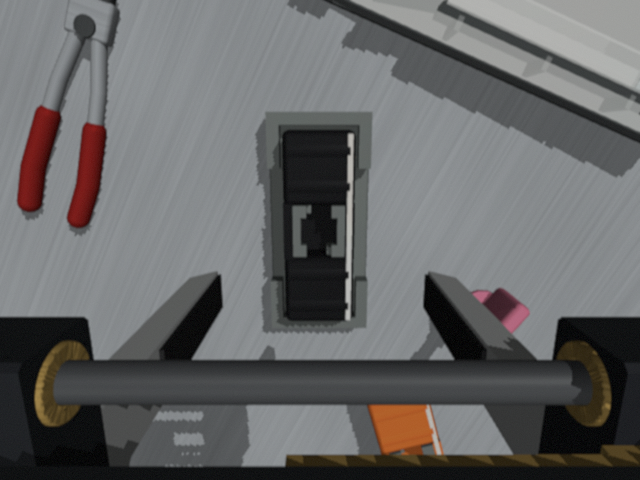

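The empty socket is at (319,232) and the pack's top corners are at (284,130), (355,131), (353,320) and (286,320). The white stripe is on the right, so that side is the front.

```bash
python3 - <<'E'
from h import *
c=np.load("w6.npy",allow_pickle=True).item()
P=plane(c,[(283.5,130.5),(355,131),(353,320),(286.5,320)],.04)*1000;print(P.round(1),P.mean(0),[np.hypot(*(P[i]-P[i-1])) for i in range(4)])
for a,b in((0,3),(1,2)):
    d=P[a]-P[b];print(np.degrees(np.arctan2(-d[0],d[1])))
print("socket",plane(c,[(319,232)],.04)*1000)
E
```

```text
[[ 446.  -252.2]
 [ 493.7 -228.3]
 [ 564.3 -363.8]
 [ 514.7 -389.1]] [ 504.67695644 -308.34993598] [np.float64(153.1357188863869), np.float64(53.4264968462879), np.float64(152.82025166181538), np.float64(55.60017106364182)]
26.670344419490508
27.485017478462503
socket [[ 504.79174964 -309.48771717]]
```

Request:
carry_out(
  increments=[
    [0, [-0.7, -2.4, 35], 0],
    [0, [0, 0, 40], 0],
    [0, [0, 0, 40], 0],
    [0, [0, 0, 30], 0],
    [0, [0, 0, 14], 0],
    [0, [0, 0, 4], 0],
    [0, [0, 0, 0], 0],
    [0, [0, 0, 0], 0],
  ],
)

```text
time: 13.95
tool_pos: [0.5053, -0.3115, 0.0274]
ee_rot: [3.14, 0.004, 2.041]
wrist_force: [0.8, -0.5, 0.6]
width: 0.0939
finger_force: 0.0
```

Request:
carry_out(
  increments=[
    [255, [0, 0, 0], 0],
    [255, [0, 0, 0], 0],
    [255, [0, 0, 0], 0],
    [255, [0, 0, 0], 0],
    [255, [0, 0, 0], 0],
    [255, [0, 0, 0], 0],
    [255, [0, 0, 0], 0],
    [255, [0, 0, 0], 0],
  ],
)

```text
time: 14.75
tool_pos: [0.5041, -0.3108, 0.0251]
ee_rot: [3.141, 0.0, 2.04]
wrist_force: [1.6, 0.6, 0.9]
width: 0.0557
finger_force: 30.0
```

Request:
carry_out(
  increments=[
    [255, [0, 0, -4], 0],
    [255, [0, 0, -10], 0],
    [255, [0, 0, -22], 0],
    [255, [0, 0, -22], 0],
    [255, [0, 0, -20], 0],
    [255, [0, 0, 0], 7.3],
    [255, [0, 0, 0], 7.4],
    [255, [0, 0, 0], 7.3],
  ],
)

```text
time: 15.55
tool_pos: [0.5032, -0.3108, 0.1032]
ee_rot: [-3.141, -0.0, 1.651]
wrist_force: [-0.1, 1.1, -4.3]
width: 0.056
finger_force: 30.0
```

Request:
carry_out(
  increments=[
    [255, [20, -1.4, 0], 0],
    [255, [38, -2.4, 0], 0],
    [255, [38, -2.4, 0], 0],
    [255, [38, -2.4, 0], 0],
    [255, [38, -2.4, 0], 0],
    [255, [38, -2.4, 0], 0],
    [255, [38, -2.4, 0], 0],
    [255, [22, -2.1, 0], 0],
  ],
)

```text
time: 16.35
tool_pos: [0.4616, -0.0409, 0.103]
ee_rot: [-3.141, -0.001, 1.658]
wrist_force: [-1.0, 0.3, -3.4]
width: 0.0557
finger_force: 30.0
```

Request:
carry_out(
  increments=[
    [255, [0, 0, 0], 0],
    [255, [0, 0, 0], 0],
    [255, [0, 0, 0], 0],
  ],
)

```text
time: 16.65
tool_pos: [0.463, -0.0443, 0.1031]
ee_rot: [-3.142, 0.001, 1.655]
wrist_force: [0.4, 0.4, -4.0]
width: 0.0559
finger_force: 30.0
```

```bash
python3 - <<'E'
from h import *
o=robot.get_obs();print(np.round(o['tool_pos'],4),np.round(o['ee_rot'],4),o['width'],o['time'],o['wrist_force'],o['wrist_torque'])
c=robot.get_calibration("wrist");im=robot.snapshot("wrist");cv2.imwrite("pics/w7.png",im)
np.save("w7.npy",c);print(proj(c,[[.4633,-.0418,.119]]).round())
E
```

```text
[ 0.463  -0.0443  0.1031] [-3.1416e+00  8.0000e-04  1.6553e+00] 0.055930582613964296 16.65 [ 0.44813225  0.37518909 -3.95717492] [ 0.01603825 -0.08717681 -0.0215986 ]
[[326. 314.]]
```

View pics/w7.png

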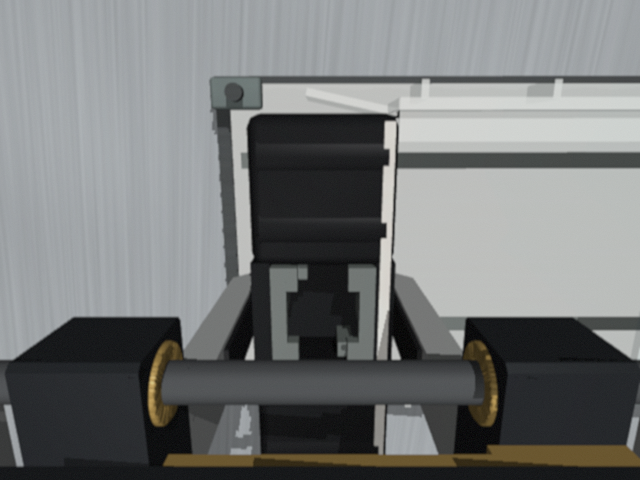

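The pack is held with its front to the right. Its +y end edge is at row ~116 (columns 252–395) and the socket is at about (323,314). I'll check its pose relative to the rails.

```bash
python3 - <<'E'
from h import *
c=np.load("w7.npy",allow_pickle=True).item();t=np.array([.9964,.0849]);n=np.array([-.0849,.9964])
def sl(px,z):
    p=plane(c,px,z)*1000;return np.round(np.c_[p@t-561,p@n+81],1).tolist()
print("end edge (x,y in base)",sl([(258,116),(388,116)],.118))
print("front edge",sl([(397,130),(392,260),(386,440)],.118),"back",sl([(250,130),(256,260)],.118))
print("socket",sl([(323,314)],.118))
print("rail start, z.05",sl([(398,104)],.05),"cornerplate",sl([(211,78)],.004),"strip",sl([(450,153),(600,153),(450,166),(600,166)],.01))
o=robot.get_obs();p=o['tool_pos'][:2]*1000;print("tcp",p@t-561,p@n+81,np.degrees(o['ee_rot'][2])-90)
E
```

```text
end edge (x,y in base) [[-127.2, 75.6], [-80.9, 75.6]]
front edge [[-77.5, 70.7], [-77.3, 22.1], [-76.7, -59.5]] back [[-130.3, 70.8], [-130.0, 22.1]]
socket [[-104.1, -0.5]]
rail start, z.05 [[-65.5, 85.1]] cornerplate [[-172.3, 103.9]] strip [[-24.8, 59.2], [68.7, 59.2], [-24.2, 51.2], [70.0, 51.2]]
tcp -103.42924760471465 -2.5293093889387848 4.810924707441899
```

Request:
carry_out(
  increments=[
    [255, [1, 0, 15], 0],
    [255, [0, 0, 18], 0],
    [255, [0, 0, 16], 0],
    [255, [0, 0, 10], 0],
    [255, [0, 0, 6], 0],
    [255, [0, 0, 4], 0],
    [255, [0, 0, 0], 0],
    [255, [0, 0, 0], 0],
  ],
)

```text
time: 17.5
tool_pos: [0.4633, -0.0426, 0.0346]
ee_rot: [3.14, 0.0, 1.656]
wrist_force: [-0.2, -0.6, -4.3]
width: 0.0557
finger_force: 30.0
```

Request:
carry_out(
  increments=[
    [255, [0, 0, 2], 0],
    [255, [0, 0, 0], 0],
    [255, [0, 0, 0], 0],
  ],
)

```text
time: 17.8
tool_pos: [0.4629, -0.0423, 0.0322]
ee_rot: [3.141, 0.0, 1.656]
wrist_force: [-0.4, 0.1, -4.6]
width: 0.0558
finger_force: 30.0
```

Request:
carry_out(
  increments=[
    [255, [0, 0, 2], 0],
    [255, [0, 0, 0], 0],
    [255, [0, 0, 0.5], 0],
    [255, [0, 0, 0], 0],
    [255, [0, 0, 0], 0],
  ],
)

```text
time: 18.3
tool_pos: [0.4628, -0.0424, 0.0294]
ee_rot: [-3.142, 0.0, 1.656]
wrist_force: [0.4, -0.0, -4.1]
width: 0.0559
finger_force: 30.0
```

Request:
carry_out(
  increments=[
    [255, [0, 3, 0], 0],
    [255, [0, 3, 0], 0],
    [255, [0, 3, 0], 0],
    [255, [0, 3, 0], 0],
    [255, [0, 0, 0], 0],
  ],
)

```text
time: 18.8
tool_pos: [0.4753, -0.0414, 0.0296]
ee_rot: [3.141, 0.0, 1.656]
wrist_force: [-1.0, 0.6, -4.1]
width: 0.0557
finger_force: 30.0
```

Nose is at the rail mouth with no contact force. I'll slide it further in.

Request:
carry_out(
  increments=[
    [255, [0, 3, 0], 0],
    [255, [0, 3, 0], 0],
    [255, [0, 3, 0], 0],
    [255, [0, 0, 0], 0],
  ],
)

```text
time: 19.2
tool_pos: [0.4842, -0.0406, 0.0296]
ee_rot: [3.141, 0.0, 1.656]
wrist_force: [0.1, 0.2, -4.9]
width: 0.0557
finger_force: 30.0
```

Request:
carry_out(
  increments=[
    [255, [0, 3, 0], 0],
    [255, [0, 3, 0], 0],
    [255, [0, 3, 0], 0],
    [255, [0, 3, 0], 0],
    [255, [0, 0, 0], 0],
  ],
)

```text
time: 19.7
tool_pos: [0.4962, -0.0396, 0.0295]
ee_rot: [3.141, 0.0, 1.656]
wrist_force: [-0.2, -0.2, -3.7]
width: 0.0556
finger_force: 30.0
```

Request:
carry_out(
  increments=[
    [255, [0, 0, 1], 0],
    [255, [0, 0, 0], 0],
    [255, [0, 0, 0], 0],
  ],
)

```text
time: 20.0
tool_pos: [0.496, -0.0396, 0.029]
ee_rot: [3.141, 0.0, 1.656]
wrist_force: [-1.0, 0.5, -1.1]
width: 0.0553
finger_force: 30.0
```

Request:
carry_out(
  increments=[
    [255, [0, 0, 0.7], 0],
    [255, [0, 0, 0], 0],
    [255, [0, 0, 0], 0],
  ],
)

```text
time: 20.3
tool_pos: [0.496, -0.0396, 0.0291]
ee_rot: [3.141, 0.0, 1.656]
wrist_force: [-2.5, 0.6, 5.4]
width: 0.0559
finger_force: 30.0
```

Request:
carry_out(
  increments=[
    [255, [0, 0, -0.7], 0],
    [0, [0, 0, 0], 0],
    [0, [0, 0, 0], 0],
    [0, [0, 0, 0], 0],
    [0, [0, 0, 0], 0],
    [0, [0, 0, -10], 0],
    [0, [0, 0, -25], 0],
    [255, [0, 0, -30], 0],
  ],
)

```text
time: 21.1
tool_pos: [0.4947, -0.0394, 0.0935]
ee_rot: [-3.139, -0.001, 1.656]
wrist_force: [0.6, -0.2, 1.1]
width: 0.0887
finger_force: 0.0
```

Request:
carry_out(
  increments=[
    [255, [0, 0, -20], 0],
    [255, [0, -18, 0], 0],
    [255, [0, -18, 0], 0],
    [255, [0, -18, 0], 0],
    [255, [0, 0, 0], 0],
    [255, [0, 0, 0], 0],
    [255, [0, 0, 0], 0],
    [255, [0, 0, 0], 0],
  ],
)

```text
time: 21.9
tool_pos: [0.4425, -0.0442, 0.1136]
ee_rot: [3.141, 0.0, 1.656]
wrist_force: [-0.2, 0.0, -0.8]
width: 0.0252
finger_force: 0.0
```

```bash
python3 - <<'E'
from h import *
o=robot.get_obs();print(np.round(o['tool_pos'],4),np.round(o['ee_rot'],4),o['width'],o['time'],o['wrist_force'])
c=robot.get_calibration("wrist");im=robot.snapshot("wrist");cv2.imwrite("pics/w8.png",im);np.save("w8.npy",c)
t=np.array([.9964,.0849]);n=np.array([-.0849,.9964]);p=o['tool_pos'][:2]*1000;print("tcp",p@t-561,p@n+81)
print(proj(c,[np.r_[(t*(561-70)+n*(-81))/1000,.044]]).round())
E
```

```text
[ 0.4425 -0.0442  0.1136] [3.1413e+00 1.0000e-04 1.6563e+00] 0.025155711065685524 21.9 [-0.17999053  0.01792306 -0.77318768]
tcp -123.80727682767986 -0.5690318192704638
[[413. 258.]]
```

View pics/w8.png

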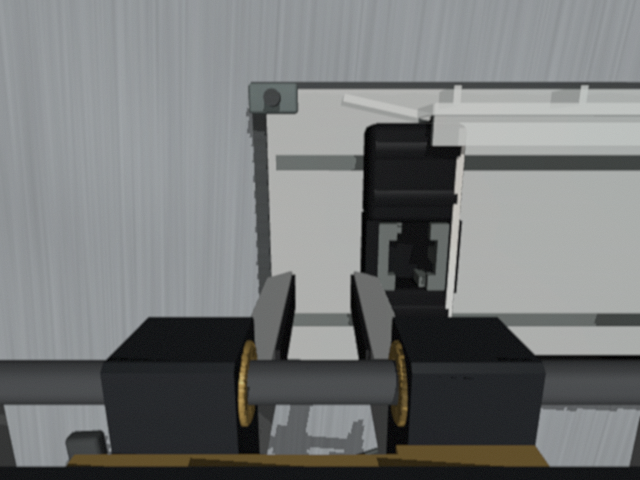

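The pack's nose is under the rail lips. The socket at (413,257) matches the predicted centre-line pixel (413,258), so the pack is straight and centred, with its back edge at column ~366. By my count that was the 11th view, one over the limit of 10, so I won't view any more and will check by numbers from here.

Request:
carry_out(
  increments=[
    [255, [0.5, 0, 0], 0],
    [255, [0, 0, 0], 0],
    [255, [0, 0, 0], 0],
    [255, [0, 0, 25], 0],
    [255, [0, 0, 28], 0],
    [255, [0, 0, 20], 0],
    [255, [0, 0, 9], 0],
    [255, [0, 0, 0], 0],
  ],
)

```text
time: 22.75
tool_pos: [0.4408, -0.0435, 0.0302]
ee_rot: [-3.139, -0.001, 1.656]
wrist_force: [-0.2, -0.5, -0.4]
width: 0.0005
finger_force: 0.0
```

Request:
carry_out(
  increments=[
    [255, [0, 2, 0], 0],
    [255, [0, 2, 0], 0],
    [255, [0, 2, 0], 0],
    [255, [0, 2, 0], 0],
    [255, [0, 2, 0], 0],
    [255, [0, 2, 0], 0],
    [255, [0, 2, 0], 0],
    [255, [0, 2, 0], 0],
  ],
)

```text
time: 23.55
tool_pos: [0.456, -0.0424, 0.0314]
ee_rot: [-3.137, 0.0, 1.656]
wrist_force: [-8.1, -1.2, 6.7]
width: 0.0002
finger_force: 3.8
```

Request:
carry_out(
  increments=[
    [255, [0, 3, 0], 0],
    [255, [0, 3, 0], 0],
    [255, [0, 4, 0], 0],
    [255, [0, 4, 0], 0],
    [255, [0, 4, 0], 0],
    [255, [0, 4, 0], 0],
    [255, [0, 4, 0], 0],
    [255, [0, 4, 0], 0],
  ],
)

```text
time: 24.35
tool_pos: [0.4858, -0.0399, 0.0314]
ee_rot: [-3.136, -0.0, 1.656]
wrist_force: [-6.0, -0.3, 6.1]
width: 0.0004
finger_force: 3.3
```

```bash
cat > chk.py <<'E'
from h import *
t=np.array([.9964,.0849]);n=np.array([-.0849,.9964])
o=robot.get_obs();p=o['tool_pos'][:2]*1000;f=o['wrist_force'];print("tcp",(p@t-561).round(1),(p@n+81).round(1),o['tool_pos'][2].round(4),"F",(f[:2]@t).round(1),(f[:2]@n).round(1),f[2].round(1),"M",o['wrist_torque'].round(2),o['time'])
c=robot.get_calibration("wrist");im=robot.snapshot("wrist")
# white stripe line at pack top front edge
def sl(px,z):
    q=plane(c,px,z)*1000;return np.c_[q@t-561,q@n+81]
x0=p@t-561+12.5; pts=[]
g=cv2.cvtColor(im,cv2.COLOR_BGR2GRAY).astype(int)
out=[]
for y in (-15,0,15,25,35,45,55,62):
    P=[np.r_[(t*(561+x)+n*(y-81))/1000,.044] for x in np.arange(x0-25,x0+75,1.)]
    uv=np.rint(proj(c,P)).astype(int);ok=(uv[:,0]>=0)&(uv[:,0]<640)&(uv[:,1]>=0)&(uv[:,1]<480)
    v=np.where(ok,g[uv[:,1].clip(0,479),uv[:,0].clip(0,639)],255)
    d=np.flatnonzero(v<45);out.append((y,round(x0-25+d.min(),1),round(x0-25+d.max(),1)) if len(d) else (y,))
print("dark span x per y:",out)
E
python3 chk.py
```

```text
tcp -80.4 0.0 0.0314 F -6.0 0.2 6.1 M [-0.11  0.97 -0.01] 24.35
dark span x per y: [(-15, np.float64(-92.9), np.float64(-12.9)), (0, np.float64(-79.9), np.float64(-12.9)), (15, np.float64(-69.9), np.float64(-12.9)), (25, np.float64(-69.9), np.float64(-18.9)), (35, np.float64(-69.9), np.float64(-16.9)), (45, np.float64(-69.9), np.float64(-18.9)), (55, np.float64(-69.9), np.float64(-18.9)), (62, np.float64(-69.9), np.float64(-16.9))]
```

Request:
carry_out(
  increments=[
    [255, [0, 5, 0], 0],
    [255, [0, 5, 0], 0],
    [255, [0, 5, 0], 0],
    [255, [0, 5, 0], 0],
    [255, [0, 5, 0], 0],
    [255, [0, 5, 0], 0],
    [255, [0, 5, 0], 0],
    [255, [0, 5, 0], 0],
  ],
)

```text
time: 25.2
tool_pos: [0.526, -0.0364, 0.0313]
ee_rot: [-3.137, -0.0, 1.656]
wrist_force: [-6.0, 0.2, 3.4]
width: 0.0006
finger_force: 2.9
```

```bash
python3 chk.py
```

```text
tcp -40.0 0.0 0.0313 F -5.9 0.7 3.4 M [-0.09  0.83 -0.02] 25.2
dark span x per y: [(-15, np.float64(-52.5), np.float64(27.5)), (0, np.float64(-39.5), np.float64(27.5)), (15, np.float64(-29.5), np.float64(27.5)), (25, np.float64(-29.5), np.float64(21.5)), (35, np.float64(-29.5), np.float64(23.5)), (45, np.float64(-29.5), np.float64(21.5)), (55, np.float64(-29.5), np.float64(21.5)), (62, np.float64(-29.5), np.float64(23.5))]
```

Request:
carry_out(
  increments=[
    [255, [0, 5, 0], 0],
    [255, [0, 5, 0], 0],
    [255, [0, 5, 0], 0],
    [255, [0, 5, 0], 0],
    [255, [0, 5, 0], 0],
    [255, [0, 5, 0], 0],
    [255, [0, 5, 0], 0],
    [255, [0, 5, 0], 0],
  ],
)

```text
time: 26.05
tool_pos: [0.5662, -0.033, 0.0312]
ee_rot: [-3.138, -0.0, 1.656]
wrist_force: [-5.9, -1.0, 2.7]
width: 0.0003
finger_force: 2.6
```

```bash
python3 chk.py
```

```text
tcp 0.3 0.1 0.0312 F -6.0 -0.5 2.7 M [-0.12  0.77 -0.01] 26.05
dark span x per y: [(-15, np.float64(-12.2), np.float64(67.8)), (0, np.float64(0.8), np.float64(67.8)), (15, np.float64(10.8), np.float64(67.8)), (25, np.float64(10.8), np.float64(61.8)), (35, np.float64(10.8), np.float64(63.8)), (45, np.float64(10.8), np.float64(61.8)), (55, np.float64(10.8), np.float64(61.8)), (62, np.float64(10.8), np.float64(63.8))]
```

Request:
carry_out(
  increments=[
    [255, [0, 5, 0], 0],
    [255, [0, 5, 0], 0],
    [255, [0, 5, 0], 0],
    [255, [0, 5, 0], 0],
    [255, [0, 5, 0], 0],
    [255, [0, 5, 0], 0],
    [255, [0, 5, 0], 0],
    [255, [0, 5, 0], 0],
  ],
)

```text
time: 26.9
tool_pos: [0.6077, -0.0294, 0.0312]
ee_rot: [3.142, -0.0, 1.656]
wrist_force: [-2.4, -0.2, -1.0]
width: 0.0007
finger_force: 1.3
```

Request:
carry_out(
  increments=[
    [255, [0, 2, 0], 0],
    [255, [0, 2, 0], 0],
    [255, [0, 2, 0], 0],
    [255, [0, 1, 0], 0],
  ],
)

```text
time: 27.3
tool_pos: [0.6144, -0.0289, 0.0314]
ee_rot: [3.141, 0.0, 1.656]
wrist_force: [-1.7, -0.2, -0.8]
width: 0.0006
finger_force: 1.2
```

Request:
carry_out(
  increments=[
    [255, [0, 1, 0], 0],
    [255, [0, 1, 0], 0],
  ],
)

```text
time: 27.5
tool_pos: [0.6162, -0.0288, 0.0315]
ee_rot: [3.142, 0.0, 1.656]
wrist_force: [-2.8, 0.3, -1.6]
width: 0.0004
finger_force: 1.2
```

Request:
carry_out(
  increments=[
    [255, [0, 1, 0], 0],
    [255, [0, 0, 0], 0],
  ],
)

```text
time: 27.7
tool_pos: [0.6174, -0.0287, 0.0315]
ee_rot: [3.141, 0.0, 1.656]
wrist_force: [-1.8, -0.7, -0.3]
width: 0.0003
finger_force: 0.9
```

Request:
carry_out(
  increments=[
    [255, [0, 1, 0], 0],
    [255, [0, 0, 0], 0],
  ],
)

```text
time: 27.9
tool_pos: [0.618, -0.0286, 0.0314]
ee_rot: [-3.141, 0.0, 1.656]
wrist_force: [-3.1, -0.5, -1.4]
width: 0.0005
finger_force: 1.4
```

Request:
carry_out(
  increments=[
    [255, [0, 1, 0], 0],
    [255, [0, 0, 0], 0],
  ],
)

```text
time: 28.1
tool_pos: [0.618, -0.0286, 0.0312]
ee_rot: [-3.139, -0.0, 1.656]
wrist_force: [-5.0, -0.7, 0.7]
width: 0.0002
finger_force: 2.7
```

```bash
python3 chk.py
```

```text
tcp 52.4 0.0 0.0312 F -5.0 -0.3 0.7 M [-0.13  0.89 -0.01] 28.1
dark span x per y: [(-15, np.float64(39.9), np.float64(106.9)), (0, np.float64(52.9), np.float64(80.9)), (15, np.float64(60.9), np.float64(70.9)), (25, np.float64(62.9), np.float64(80.9)), (35, np.float64(62.9), np.float64(80.9)), (45, np.float64(62.9), np.float64(80.9)), (55, np.float64(62.9), np.float64(80.9)), (62, np.float64(62.9), np.float64(80.9))]
```

Request:
carry_out(
  increments=[
    [255, [0, 1, 0], 0],
    [255, [0, 0, 0], 0],
  ],
)

```text
time: 28.35
tool_pos: [0.618, -0.0287, 0.0313]
ee_rot: [-3.136, -0.0, 1.656]
wrist_force: [-8.9, -0.1, 2.2]
width: 0.0001
finger_force: 4.1
```

Request:
carry_out(
  increments=[
    [255, [0, 1, 0], 0],
    [255, [0, 0, 0], 0],
  ],
)

```text
time: 28.55
tool_pos: [0.618, -0.0286, 0.0313]
ee_rot: [-3.134, -0.0, 1.656]
wrist_force: [-11.4, -0.8, 3.9]
width: 0.0004
finger_force: 5.4
```

Request:
carry_out(
  increments=[
    [255, [0, 1.5, 0], 0],
    [255, [0, 0, 0], 0],
  ],
)

```text
time: 28.75
tool_pos: [0.618, -0.0286, 0.0313]
ee_rot: [-3.13, -0.0, 1.656]
wrist_force: [-14.7, -0.9, 6.3]
width: 0.0006
finger_force: 7.5
```

Hard stop at the expected place. I'll back off and clear.

Request:
carry_out(
  increments=[
    [255, [0, -4, 0], 0],
    [255, [0, -6, 0], 0],
    [255, [0, -12, 0], 0],
    [255, [0, -15, 0], 0],
    [255, [0, 0, -30], 0],
    [255, [0, 0, -40], 0],
    [255, [0, 0, -40], 0],
    [255, [0, 0, 0], 0],
  ],
)

```text
time: 29.55
tool_pos: [0.5908, -0.0319, 0.1504]
ee_rot: [3.124, 0.004, 1.656]
wrist_force: [-0.5, -0.6, 0.0]
width: 0.0008
finger_force: 0.0
```

```bash
sed -i "s/x0=p@t-561+12.5/x0=62./" chk.py; python3 chk.py; python3 - <<'E'
from h import *
c=robot.get_calibration("top");im=robot.snapshot("top")
for n,lo,hi in [("yel",(22,120,100),(35,255,255)),("red",(0,150,90),(6,255,255))]:
    for b in blobs(mask(im,lo,hi))[:5]: print(n,cv2.boundingRect(b),rect(c,b,.07)[1])
a=cv2.imread("pics/top0.png");print([cv2.boundingRect(b) for b in blobs(mask(a,(0,150,90),(6,255,255)))[:5]])
E
```

```text
tcp 25.0 -0.9 0.1504 F -0.6 -0.5 0.0 M [ 0.08 -0.03  0.  ] 29.55
dark span x per y: [(-15, np.float64(62.0), np.float64(70.0)), (0, np.float64(60.0), np.float64(80.0)), (15, np.float64(61.0), np.float64(71.0)), (25, np.float64(60.0), np.float64(80.0)), (35, np.float64(61.0), np.float64(81.0)), (45, np.float64(61.0), np.float64(81.0)), (55, np.float64(60.0), np.float64(80.0)), (62, np.float64(61.0), np.float64(81.0))]
yel (539, 359, 72, 94) [ 131.1 -594.5]
yel (153, 233, 13, 23) [490.1 308.3]
red (155, 322, 18, 17) [303.1 296.6]
red (440, 315, 26, 10) [ 318.  -335.8]
red (442, 335, 27, 7) [ 277.5 -339.5]
[(155, 322, 17, 17), (442, 333, 36, 9), (440, 315, 35, 10)]
```

Request:
carry_out(
  increments=[
    [255, [0, 0, -10], 0],
    [255, [0, 0, 0], 0],
    [255, [0, 0, 0], 0],
    [255, [0, 0, 0], 0],
  ],
)

```text
time: 30.05
tool_pos: [0.5854, -0.0313, 0.1504]
ee_rot: [-3.14, -0.0, 1.656]
wrist_force: [0.4, -0.2, 0.1]
width: 0.0005
finger_force: 0.0
```

```bash
python3 chk.py; python3 -c "
from bench import robot
print(robot.close_job())"
```

```text
tcp 19.7 0.1 0.1504 F 0.4 -0.2 0.1 M [-0.04 -0.12  0.01] 30.05
dark span x per y: [(-15, np.float64(62.0), np.float64(71.0)), (0, np.float64(61.0), np.float64(81.0)), (15, np.float64(60.0), np.float64(71.0)), (25, np.float64(60.0), np.float64(81.0)), (35, np.float64(61.0), np.float64(81.0)), (45, np.float64(61.0), np.float64(81.0)), (55, np.float64(60.0), np.float64(81.0)), (62, np.float64(61.0), np.float64(81.0))]
the job is handed in; nothing more can be done
None
```

The job is handed in at about 30 s, with no verdict shown: the plug stands in the blue tray, and the pack met a firm stop at the expected home position (about 15 N, square and centred); I viewed 11 pictures, one over the limit of 10.

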